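Shut and padlock the tool chest

TASK

Shut the lid of the blue tool chest and lock it with the brass padlock that stands open in the housing on its front: swing the shackle round so that its free leg goes down through the eye of the lid's hasp, and press it into the lock until it clicks and stays down. Feel your way in and never force it (no more than 20 N), and leave everything else on the bench where it lies.

Things in the scene. Friction and masses are not known exactly. Their poses are not given: they have to be found in the camera images.
- chest: low blue steel tool chest, 320 long (its y) x 200 deep (its x) x 106 high shut, fixed, on levelling feet that raise its origin (under its centre) 0 to 12 above the bench; z up, front faces its -x. On the front, a dark steel padlock housing: cheeks at y +-14.5 to 18.5 from x -100 to -136, and on top the eye plate (x -100 to -132, y +-30, z 60 to 64)
- seat: floor of the padlock housing, part of the chest, same origin and axes: plate with its top at z 14, x -100 to -166, y +-18.5, with a lip up to z 20 at x -160 to -164; lined with slick white nylon, so that the padlock standing on it slides easily within its play and centres itself as the leg enters
- lid (a joint): lid opening in rad: 0 shut, starts 0.4 to 0.85. It turns about the chest's y axis through chest x +100, z 64; the stiff hinge stays where it is left, and a push of some 5 N down near the front edge shuts it
- lid_front (a point): middle of the lid's top front edge (moves with the lid; shut: chest x -100, y 0, z 106). Below it a steel hasp tab (30 wide, 4 thick) sticks out 34; shut, it lies on the eye plate, top at chest z 68. The eye, a round hole 12 wide through tab and eye plate, is then at chest x -113, y 0: the free leg must go down through it
- padlock: loose brass padlock body, 54 long (x) x 25 thick (y) x 44 high, 0.34 to 0.48 kg, upright on the housing's floor with 2 to 3 of play to each side; origin at the centre of its underside, z up, x towards the chest. Shackle's heel leg at its x -17, socket for the free leg at x +17. Home, its origin is at chest x -130, y 0; it can be shifted by the shackle
- shackle_toe (a point): rounded end of the shackle's free leg (lowest point, on its axis), 34 from the heel axis. Up, it is 59 above the padlock's underside, 5 above the shut hasp tab. A spring lifts it (2.5 N up, rising 0.31 N per mm) and pops it right up if not clicked. 12 before the click a hidden pawl adds a bump of 4 N; it clicks 28 to 35 down, at 12 to 14 N (the depth differs from lock to lock and cannot be seen from outside), hard stop 2 below
- shackle_top (a point): top of the crossbar midway between the legs, 111 above the padlock's underside when up, 76 to 83 locked. Steel shackle of 9 mm round bar, level here for 10, arched down on both sides; it slides down and swings about the heel leg with slight friction; starts up and swung 1.2 to 2.1 rad aside (counter-clockwise from above, to the padlock's +y)
- key: loose brass key, 56 long, 4 thick, flat on the bench near the padlock; to be left alone; origin under the middle of its round bow
- tape: loose yellow tape measure, 65 x 45 x 60 high; leave alone; origin under its centre
- sander: loose cork sanding block, 110 x 65 x 25 high; leave alone; origin under its centre
- chisel: loose wood-handled steel tool, 220 long, lying along its x; leave alone; origin under its middle
- glue: loose white bottle with an orange cap, 56 across, 150 high; leave alone; origin under its centre
- tin: loose open copper-coloured tin, 80 across, 75 high; leave alone; origin under its centre
- blank: loose square wooden blank, 260 x 38 x 38, lying along its x; leave alone; origin under its centre
Mind the look-alikes: they are no part of the job. What is shaped like the padlock but pink is not meant.

How it is judged (in metres and radians):
On the way, in this order (a step that is already met when the one before it is completed fails the run):
1. the lid is shut, the shackle still up (value of joint lid below 0.02 rad and z of shackle_toe in the frame of padlock above 0.054 m), for 0.2 s.
2. with the lid shut, the free leg has gone down through the eye (value of joint lid below 0.02 rad and z of shackle_toe in the frame of padlock below 0.049 m and x of shackle_toe in the frame of chest between -0.117 and -0.109 m and y of shackle_toe in the frame of chest between -0.004 and 0.004 m), for 0.05 s.
At the end, for the whole second after the job is handed in: Lid shut (within 0.02 rad); shackle clicked: its tip at most 33.5 mm above the padlock's underside and within 4 mm, seen from above and in either direction, of the eye's centre, staying down by itself; padlock at rest and upright (within 0.1 rad) (value of joint lid below 0.02 rad and z of shackle_toe in the frame of padlock below 0.0335 m and linear speed of padlock below 0.01 m/s and angle between padlock's own z axis and vertical below 0.1 rad and x of shackle_toe in the frame of chest between -0.117 and -0.109 m and y of shackle_toe in the frame of chest between -0.004 and 0.004 m); the robot touches nothing.
It fails at once if the padlock was pressed down on the floor of its housing with more than 26 N, its own weight of up to 5.5 N included (contact force between padlock and seat above 26 N).
It fails at once if the padlock was jammed against the chest with more than 70 N in all (contact force between padlock and chest above 70 N).
It fails at once if something else on the bench was moved by more than 30 mm (distance of any of key, tape, sander, chisel, glue, tin, blank from where it was at the start of the episode above 0.03 m).
It also fails if it takes over 72 s, if anything falls off the work surface, if the arm or the gripper's body presses on something with over 40 N, if the wrist force passes 120 N, or if a joint passes its speed limit or range.

ROBOT

A 6-joint arm with a two-finger parallel gripper is mounted at the origin on the work surface. World frame = base frame: x ahead of the robot, y to its left, z up, the work surface at z = 0. Lengths are in m, angles in degrees, forces in N, time in s.
With the tool pointing down it reaches from about 0.325 to 0.85 m from the base axis. Payload 15.5 kg.
Tool frame: the origin (TCP) lies at the very end of the fingers, on their centre line; the grasp point (between the pads) lies arm.grip_depth behind it (arm.grip_depth is the distance from the TCP to the grasp point, in m); z points along the fingers, y is the direction in which the jaws open and shut (so a half turn about z gives the same grasp; the last joint's range is limited). The gripper opens to 91 mm and grips with 3 to 60 N. Pads are 32 mm wide; open, the fingers measure 118 mm over their backs; the gripper's body (76 mm by 178 mm) begins 60 mm behind the grasp point.
Start: joints at [-74.628, 28.281, 77.091, -0, 74.628, -5.472], TCP at [0.222, -0.584, 0.214] pointing down, gripper open.
Joint ranges: [-166.48, 166.48], [-47.26, 123.95], [12.59, 153.08], [-70.14, 250.14], [6.76, 159.57], [-176.63, 176.63]. Speed limits (degrees/s): [108.29, 108.29, 147.25, 172.46, 172.46, 172.46].

INTERFACE

Orientations are given as a 3x3 rotation matrix whose columns are the frame's x, y, z axes.
In Python, from rig import arm gives the robot as it stands. Calls block until the motion is done:
- arm.move_to(position, orientation): joint-space move of the TCP to a pose.
- arm.move_l(position, orientation=None, feed=0.15): straight line of the TCP; orientation=None keeps the orientation; feed is the mean speed in m/s.
- arm.move_joints(angles): joint-space move.
- arm.grip(opening): finger opening in m; the grip force is fixed at half the most; returns when the fingers have stopped.
- arm.sleep(seconds).
- arm.solve_ik(position, orientation): joint angles nearest the present ones, or None.
- arm.snapshot(name): name is "scene" or "top"; returns the picture (480x640x3 uint8, red, green, blue); there is no depth.
- arm.get_calibration(name): a dict with "intrinsics" (3x3 intrinsics, pixels), "cam_to_world" (4x4, takes a point from camera to world coordinates). Camera axes: x right, y down, z forward; pixel columns grow to the right and rows downward; lengths in m; the calibration is good to about 2 mm. A picture is of the moment at which its call begins. get_calibration takes no time and is no camera call.
A pose or a line that the arm cannot do raises arm.Unreachable and nothing moves.
- arm.sign_off(): hands the job in, once; it reports no verdict.
Readings, each from a call of its own:
- arm.current_t(): time.
- arm.current_joint_positions(): joint angles.
- arm.current_dq(): joint speeds.
- arm.current_tau(): joint torques, N m.
- arm.current_ee_pos(): TCP position.
- arm.current_tool_rot(): TCP orientation.
- arm.current_force(): force on the tool from outside, world axes, zero at the start.
- arm.current_torque(): the same for the moment, N m.
- arm.current_width(): finger opening in m.
Only numpy, scipy, OpenCV 4.12 (cv2) and the standard library are available. Lean on these libraries where they do the work, as an engineer would, in place of code of your own. Each camera call takes 0.05 s, during which the arm holds its last target. There are 200 camera calls.

## Working session

There is one attempt and no reset: what is moved stays moved. The work goes in short steps, each a Python script; the robot and the scene stay as the last script left them, time stands still between calls to the robot, and variables do not carry over. Pictures are saved under pics/ and viewed, about 8 in all and at most 12, crops included, and the job is handed in when it is done.

```bash
ls; mkdir -p pics; python3 - <<'E'
from rig import arm
import cv2,numpy as np
for n in("scene","top"):
    im=arm.snapshot(n); cv2.imwrite(f"pics/{n}0.png",im[:,:,::-1])
    c=arm.get_calibration(n); print(n,np.round(c["intrinsics"],1).tolist(),np.round(c["cam_to_world"],4).tolist())
print(arm.grip_depth,arm.current_t(),arm.current_force(),arm.current_width(),np.round(arm.current_tool_rot(),3).tolist())
E
```

```text
pics
scene [[475.0, 0.0, 327.7], [0.0, 475.0, 237.1], [0.0, 0.0, 1.0]] [[0.5461, 0.7088, -0.4464, 0.9842], [0.8377, -0.457, 0.2991, -0.2646], [0.008, -0.5373, -0.8433, 0.9521], [0.0, 0.0, 0.0, 1.0]]
top [[501.5, 0.0, 312.4], [0.0, 501.5, 242.1], [0.0, 0.0, 1.0]] [[-0.0192, -0.9901, 0.1388, 0.3639], [-0.9997, 0.0172, -0.0157, 0.0291], [0.0132, -0.139, -0.9902, 1.3781], [0.0, 0.0, 0.0, 1.0]]
0.0188 0.1 [-1.06114589  0.77411542  0.73095273] 0.09100073804119949 [[0.935, 0.356, -0.0], [0.356, -0.935, 0.001], [0.0, -0.001, -1.0]]
```

View pics/scene0.png

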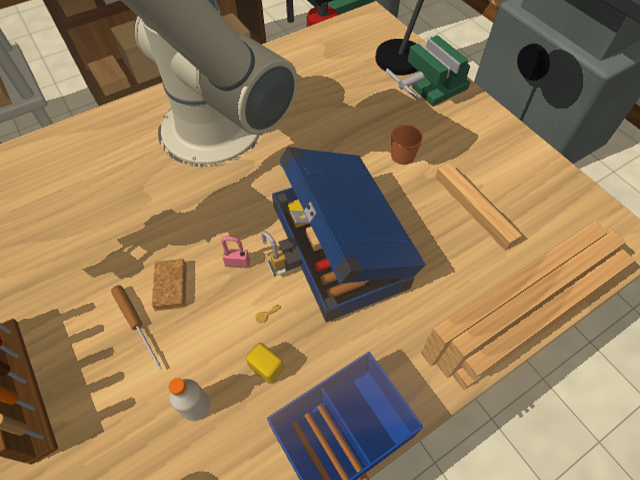

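View pics/top0.png

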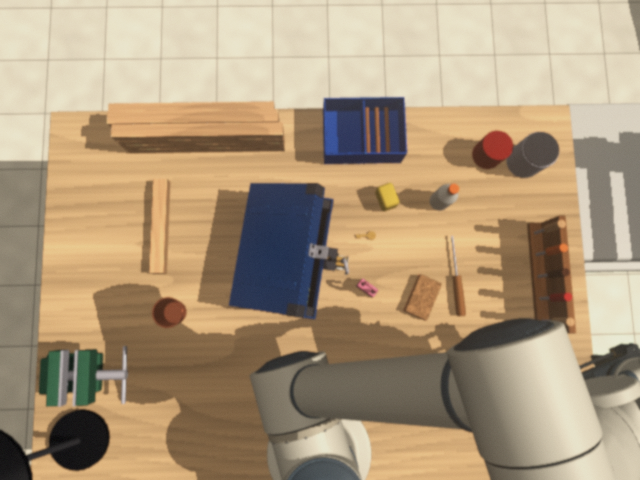

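The scene view shows the chest (about 350,235) with its lid half open and the brass padlock at (275,255). The pink decoy is at (235,252) and the key at (267,313). In the top view the hasp is at (320,252) and the padlock at (338,263). I'll zoom in.

```bash
python3 - <<'E'
import cv2
a=cv2.imread("pics/scene0.png")[140:330,215:435]; cv2.imwrite("pics/s_crop.png",cv2.resize(a,None,fx=3.6,fy=3.1,interpolation=cv2.INTER_CUBIC) if 0 else cv2.resize(a,(770,665))[:600])
b=cv2.imread("pics/top0.png")[175:325,220:400]; cv2.imwrite("pics/t_crop.png",cv2.resize(b,(720,600),interpolation=cv2.INTER_CUBIC))
E
```

```text
(no output)
```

View pics/s_crop.png

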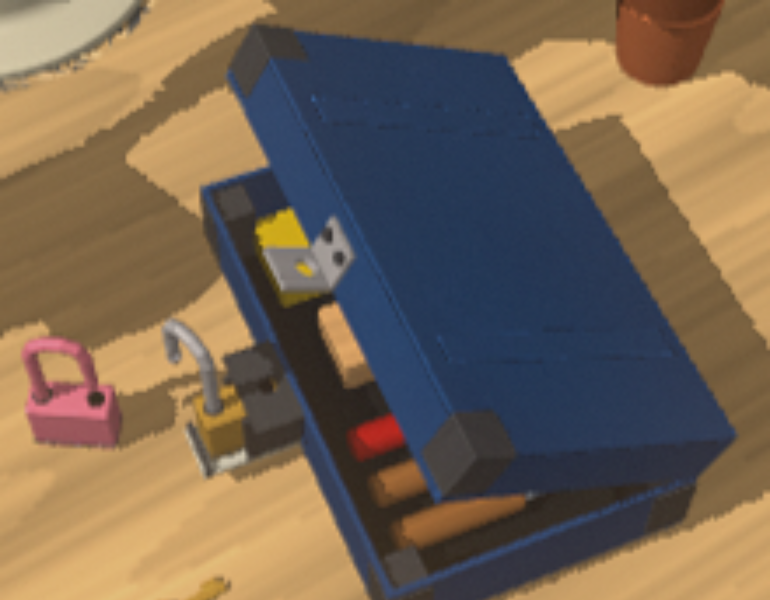

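View pics/t_crop.png

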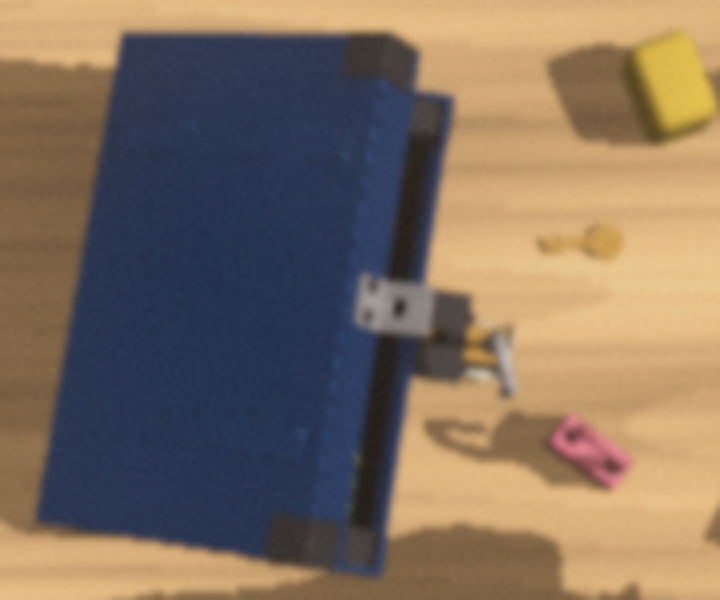

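```bash
cat > h.py <<'E'
from rig import arm
import numpy as np, cv2
CAL={n:arm.get_calibration(n) for n in("scene","top")}
def ray(n,uv):
    c=CAL[n];M=np.array(c["cam_to_world"]);d=M[:3,:3]@np.linalg.solve(c["intrinsics"],[*uv,1.]);return M[:3,3],d/np.linalg.norm(d)
def onz(n,uv,z):
    o,d=ray(n,uv);return o+d*(z-o[2])/d[2]
def tri(us,ut):
    A=np.zeros((3,3));b=np.zeros(3);rs=[ray("scene",us),ray("top",ut)]
    for o,d in rs:
        P=np.eye(3)-np.outer(d,d);A+=P;b+=P@o
    p=np.linalg.solve(A,b);return p,[np.linalg.norm(np.cross(p-o,d)) for o,d in rs][0]
def proj(n,p):
    c=CAL[n];M=np.linalg.inv(c["cam_to_world"]);q=np.array(c["intrinsics"])@(M[:3,:3]@p+M[:3,3]);return q[:2]/q[2]
E
python3 - <<'E'
from h import *
S=lambda x,y:(215+(x+.5)/3.5-.5,140+(y+.5)/3.5-.5)
T=lambda x,y:(220+(x+.5)/4-.5,175+(y+.5)/4-.5)
np.set_printoptions(precision=4,suppress=True)
f={"rim+y(robot side)":((203,187),(384,577)),"rim-y":((376,603),(454,97)),
"lidtop front +y":((258,27),(270,565)) ,"lid top front -y":((437,497),(418,92)),
"lid top hinge? +y":((505,57),(40,522)),"lid hinge -y":((735,437),(122,33)),
"toe":((174,360),(508,393)),"heel bar":((212,405),(497,350)),"haspeye":((305,268),(399,307)),
"eyeplate front +y":((226,355),(455,381)),"plate front -y":((247,398),(471,295)),"pinkbase":((75,425),(590,455))}
for k,(s,t) in f.items(): print(k,*tri(S(*s),T(*t)))
E
```

```text
rim+y(robot side) [0.3478 0.0048 0.0741] 0.0010403015640885454
rim-y [ 0.6611 -0.0535  0.0683] 0.004531502380916411
lidtop front +y [0.3533 0.0643 0.1992] 0.008889020661208544
lid top front -y [ 0.6514 -0.0183  0.1454] 0.004499352645472325
lid top hinge? +y [0.3865 0.2203 0.1085] 0.0010210585099033722
lid hinge -y [0.6997 0.1667 0.1064] 0.0011953953489961895
toe [ 0.4633 -0.0786  0.0854] 0.00016866658374830486
heel bar [ 0.4936 -0.0723  0.0682] 0.0011987786860082012
haspeye [ 0.5084 -0.007   0.1825] 0.0008048427601315458
eyeplate front +y [ 0.472  -0.0463  0.0752] 0.0014721935351894445
plate front -y [ 0.5237 -0.0574  0.1067] 0.002872401041075824
pinkbase [ 0.4258 -0.14    0.0082] 0.0004977804691659969
```

```bash
cat >> h.py <<'E'
cy=np.array([.6611-.3478,-.0535-.0048]);cy=-cy/np.linalg.norm(cy);cx=np.array([cy[1],-cy[0]])
H=.007; O=np.array([.5045,-.0244])+.1*cx
def C(x,y,z): return np.array([*(O+x*cx+y*cy),z+H])
def down(a): # jaw axis = -chest y turned ccw by a rad
    y=-(np.cos(a)*cy-np.sin(a)*cx); y=np.array([*y,0]);z=np.array([0,0,-1.]);return np.column_stack([np.cross(y,z),y,z])
E
python3 - <<'E'
from h import *
np.set_printoptions(precision=3,suppress=True)
arm.grip(0.0)
p=arm.current_ee_pos();arm.move_l([p[0],p[1],.30],feed=.3)
P=lambda th:C(.1-.175*np.cos(th)+.042*np.sin(th),0,.064+.175*np.sin(th)+.042*np.cos(th)+.016*np.tan(th))
p=P(.62);arm.move_to([p[0],p[1],.28],down(0));arm.sleep(.2)
b=arm.current_force();print(arm.current_joint_positions(),b)
for th in np.r_[np.arange(.62,.02,-.06),.02]:
    arm.move_l(P(th),feed=.12);f=arm.current_force()-b;print(round(th,2),f,arm.current_ee_pos()[2])
    if np.linalg.norm(f)>25: break
print(arm.current_t())
E
```

```text
[-0.422 16.39  85.816 -0.001 77.796 10.165] [-0.935 -0.229 -0.352]
0.62 [ 1.284  0.301 -0.087] 0.21878155789347967
0.56 [0.995 0.12  0.726] 0.2099222998577282
0.5 [0.865 0.264 1.497] 0.2006877316965642
0.44 [ 0.933 -0.279  0.87 ] 0.19122999815366654
0.38 [ 1.411  0.821 -0.483] 0.18146755241273096
0.32 [ 2.222 -0.678  1.706] 0.17138597788504206
0.26 [0.329 0.015 0.826] 0.16093140418558582
0.2 [ 1.054 -0.169 -0.128] 0.15024630030394354
0.14 [0.235 0.64  0.612] 0.13939462249023263
0.08 [0.942 1.066 0.645] 0.12830139259735407
0.02 [0.189 0.049 0.505] 0.11730676760266952
7.7667
```

```bash
python3 - <<'E'
from h import *
np.set_printoptions(precision=3,suppress=True)
b=arm.current_force()
p=np.array(arm.current_ee_pos());print(p)
for i in range(12):
    p[2]-=.001;arm.move_l(p,feed=.02);f=arm.current_force();print(p[2],arm.current_ee_pos()[2],f)
    if f[2]>10: break
cv2.imwrite("pics/s1.png",arm.snapshot("scene")[:,:,::-1][80:380,160:560])
E
```

```text
[0.51  0.001 0.117]
0.11630676760266952 0.11687285969664628 [-1.849  0.362  6.422]
0.11530676760266952 0.11678325587899763 [-7.14   0.532 25.848]
```

View pics/s1.png

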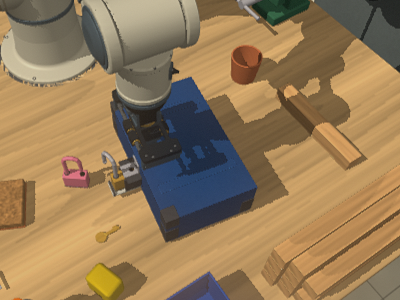

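The lid looks shut in this view, and contact at z 0.1168 puts the chest feet at about 10.8 mm. Next I back off and measure the eye and shackle.

```bash
sed -i 's/^H=.007/H=.0108/' h.py; python3 - <<'E'
from h import *
p=np.array(arm.current_ee_pos());p[2]=.25;arm.move_l(p,feed=.3)
arm.move_to([.33,-.25,.28],down(0))
for n in("scene","top"): cv2.imwrite(f"pics/{n}2.png",arm.snapshot(n)[:,:,::-1])
a=cv2.imread("pics/scene2.png")[205:285,230:330];b=cv2.imread("pics/top2.png")[230:290,295:370]
cv2.imwrite("pics/c2.png",np.vstack([cv2.resize(a,(375,300),interpolation=cv2.INTER_CUBIC),cv2.resize(b,(375,300),interpolation=cv2.INTER_CUBIC)]))
print(arm.current_t(),proj("scene",C(-.113,0,.068)),proj("top",C(-.113,0,.068)))
E
```

```text
10.2 [290.47437096 248.14864207] [330.19284912 258.50466455]
```

View pics/c2.png

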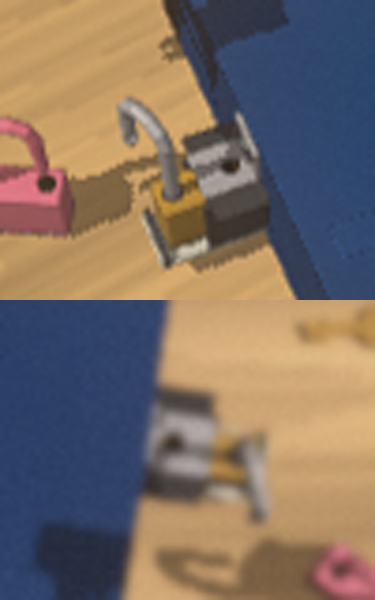

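The hasp lies flat with its eye visible at scene (291.5,248.6) and top (329.2,258.0). The shackle is still swung aside, toe at scene (264,242) and top (347,273).

```bash
python3 - <<'E'
from h import *
np.set_printoptions(precision=4,suppress=True)
def dark(n,u,v,r):
    g=cv2.cvtColor(cv2.imread(f"pics/{n}2.png"),cv2.COLOR_BGR2GRAY).astype(float)
    u0,v0=int(round(u)),int(round(v));w=g[v0-r:v0+r+1,u0-r:u0+r+1];print(w.astype(int))
    k=np.clip(120-w,0,None);yy,xx=np.mgrid[-r:r+1,-r:r+1];return u0+(k*xx).sum()/k.sum(),v0+(k*yy).sum()/k.sum()
es=dark("scene",291.5,248.6,3);et=dark("top",329.2,258,3);print(es,et)
z=.068+H
def ch(p): d=np.array(p[:2])-O;return d@cx,d@cy
for nm,p in(("tri",tri(es,et)[0]),("s",onz("scene",es,z)),("t",onz("top",et,z))): print(nm,p,ch(p))
p,e=tri((264.3,242),(347,272.6));print("toe",p,e,ch(p))
# lid front top edge line from blue mask, both views: yaw check
for n,(c0,c1,r0,r1) in {"top":(300,345,190,320)}.items():
    im=cv2.imread("pics/top2.png").astype(int);m=(im[...,0]>im[...,2]+25)
    pts=[]
    for r in list(range(205,243))+list(range(275,300)):
        c=np.where(m[r,240:345])[0]
        if len(c): pts.append(onz("top",(240+c.max()+.5,r),.106+H)[:2])
    pts=np.array(pts);vx,vy,x0,y0=cv2.fitLine(pts.astype(np.float32),cv2.DIST_HUBER,0,.001,.001).ravel()
    print("edge dir",vx,vy,"cy",cy,"edge chest x",ch((x0,y0)))
E
```

```text
[[147 110  96  97  97 103  87]
 [ 90  78  68  74  77 127 110]
 [ 67  47  44  56  56 159 133]
 [ 49  38  38  52  66 155 162]
 [ 90  52  44  56 112 155 157]
 [145 113 107 117 153 159 158]
 [159 161 161 162 162 162 163]]
[[135 138 146 148 150 157 167]
 [143 139 126 117 121 141 160]
 [136 120  95  78  87 115 149]
 [121  97  71  54  62  93 128]
 [105  86  66  60  65  85 112]
 [ 97  88  86  90  93 105 114]
 [ 98 103 111 128 131 138 140]]
(np.float64(291.17188693659284), np.float64(248.33231474407944)) (np.float64(328.7719950433705), np.float64(258.7781908302354))
tri [ 0.5015 -0.0344  0.0749] (np.float64(-0.11036727944985822), np.float64(0.0010891489708276367))
s [ 0.5033 -0.0362  0.0788] (np.float64(-0.111774566256012), np.float64(-0.0010000184606603663))
t [ 0.5015 -0.0335  0.0788] (np.float64(-0.10946117720056855), np.float64(0.0013199463095912767))
toe [ 0.4639 -0.079   0.0885] 0.00014239909091222705 (np.float64(-0.16111666235200076), np.float64(0.02995560093284874))
edge dir 0.98435974 -0.1761702 cy [-0.9831  0.1829] edge chest x (np.float64(-0.09385881532279862), np.float64(-0.020443736743445476))
```

```bash
sed -i 's/+.1\*cx/+.102*cx/' h.py; cat >> h.py <<'E'
def M(al,z,dx=0,dy=0): return C(-.147+.017*np.cos(al)+dx,.017*np.sin(al)+dy,z)
def F(n=6):
    r=[]
    for _ in range(n): arm.sleep(.02);r.append(arm.current_force())
    return np.mean(r,0)
def FC(f): return np.array([f[:2]@cx,f[:2]@cy,f[2]])
E
python3 - <<'E'
from h import *
np.set_printoptions(precision=2,suppress=True)
al=2.06;zt=.1243-H
arm.grip(.03)
arm.move_to(M(al,zt+.06),down(al));b=F();print(arm.current_joint_positions(),b)
arm.move_l(M(al,zt),feed=.08);print("down",FC(F()-b))
arm.grip(.016);print("cage",arm.current_width(),FC(F()-b))
for n in("scene","top"): cv2.imwrite(f"pics/{n}3.png",arm.snapshot(n)[:,:,::-1])
a=cv2.imread("pics/scene3.png")[180:300,200:360];b=cv2.imread("pics/top3.png")[210:310,260:400]
cv2.imwrite("pics/c3.png",np.vstack([cv2.resize(a,(400,300)),cv2.resize(b,(400,286))]));print(arm.current_t())
E
```

```text
[ -15.84   19.2    98.48   -0.     62.29 -123.22] [-0.12 -0.15  0.07]
down [ 0.08  0.08 -0.13]
cage 0.015930578739168536 [ 0.02 -0.27  0.06]
13.9917
```

View pics/c3.png

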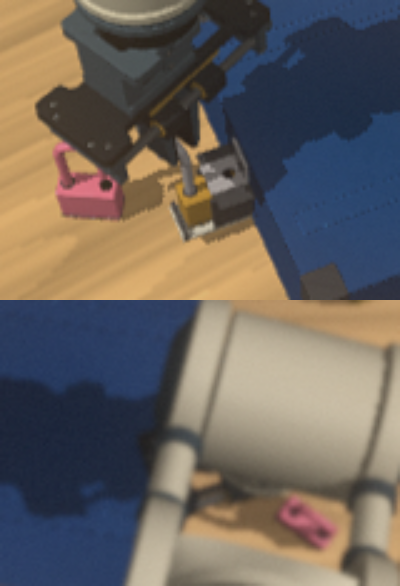

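The fingers straddle the bar, with no contact force. I'll swing it round now.

```bash
python3 - <<'E'
from h import *
np.set_printoptions(precision=2,suppress=True)
zt=.1243-H; b=F()
for al in np.linspace(2.06,0,13)[1:]:
    arm.move_l(M(al,zt),down(al),feed=.04);f=FC(F(3)-b);print(round(al,2),f)
    if np.linalg.norm(f)>8: print("stop");break
else:
    arm.grip(.011);print(arm.current_width(),FC(F()-b))
    arm.grip(0.);print(arm.current_width(),FC(F()-b))
cv2.imwrite("pics/c4.png",cv2.resize(arm.snapshot("scene")[180:300,200:360,::-1],(640,480)));print(arm.current_t())
E
```

```text
1.89 [-0.32 -0.14  0.37]
1.72 [-0.33 -0.02  0.11]
1.54 [ 0.27 -0.35  0.58]
1.37 [ 0.01 -0.26  0.18]
1.2 [-0.12 -0.34 -0.05]
1.03 [ 0.49 -0.16  0.02]
0.86 [0.04 0.16 0.36]
0.69 [ 0.05 -0.17  0.4 ]
0.52 [ 0.6   0.21 -0.22]
0.34 [-0.14  0.06  0.14]
0.17 [-0.12 -0.35 -0.13]
0.0 [-0.03  0.1  -0.14]
0.011110479947091946 [0.25 0.26 0.03]
0.008105058792187035 [ 0.01 -0.09 -0.65]
19.3667
```

View pics/c4.png

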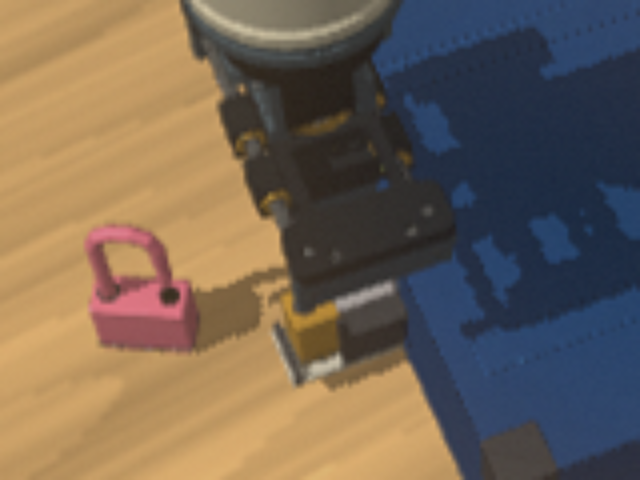

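The bar is gripped at 8.1 mm, over the hasp. Now I feel downwards in small steps.

```bash
python3 - <<'E'
from h import *
np.set_printoptions(precision=2,suppress=True)
zt=.1243-H; b=F()
for d in np.arange(.0005,.0136,.0005):
    arm.move_l(M(0,zt-d),feed=.02);f=FC(F(2)-b);print(round(d*1e3,1),f,end="; ")
    if f[2]>9 or np.hypot(*f[:2])>10: print("stop");break
print(arm.current_ee_pos()[2],arm.current_width(),arm.current_t())
E
```

```text
0.5 [0.26 0.18 2.87]; 1.0 [-0.28 -0.16  3.44]; 1.5 [-0.05 -0.74  3.71]; 2.0 [-0.1   0.09  3.91]; 2.5 [-0.01 -0.21  3.5 ]; 3.0 [ 0.3  -0.19  3.47]; 3.5 [ 0.46 -0.27  3.85]; 4.0 [1.27 0.03 4.32]; 4.5 [ 0.18 -1.53  3.88]; 5.0 [-0.07 -0.89  4.13]; 5.5 [ 0.58 -0.51  4.02]; 6.0 [ 0.83 -0.55  5.13]; 6.5 [ 0.27 -0.48  4.93]; 7.0 [ 0.18 -0.61  4.39]; 7.5 [-0.22 -0.12  5.35]; 8.0 [ 0.14 -0.83  5.4 ]; 8.5 [ 0.73 -0.97  5.89]; 9.0 [0.88 0.01 5.63]; 9.5 [ 0.11 -0.38  6.12]; 10.0 [ 0.48 -0.88  6.11]; 10.5 [ 0.49 -0.51  6.22]; 11.0 [ 0.2  -0.69  5.86]; 11.5 [ 0.62 -0.24  6.47]; 12.0 [ 0.55 -0.5   6.6 ]; 12.5 [ 0.53 -0.94  6.56]; 13.0 [ 0.27 -0.21  6.43]; 13.5 [0.43 0.21 6.65]; 0.1109205204991748 0.008524963470034607 27.1167
```

The leg entered the eye smoothly: only the spring force is felt, and side forces stay under 1.5 N. I'll press on to the click.

```bash
python3 - <<'E'
from h import *
np.set_printoptions(precision=2,suppress=True)
zt=.1243-H; b=np.array([-.1,-.1,0.])
for d in np.r_[np.arange(.014,.0265,.0005),np.arange(.0268,.0372,.0003)]:
    arm.move_l(M(0,zt-d),feed=.02);f=FC(F(2)-b);print(round(d*1e3,1),round(arm.current_ee_pos()[2]*1e3,2),f,end="; ")
    if f[2]>15.5 or np.hypot(*f[:2])>10: print("stop");break
print(arm.current_width(),arm.current_t())
E
```

```text
14.0 110.38 [ 0.14 -0.32  7.2 ]; 14.5 109.94 [ 0.53 -1.04  6.37]; 15.0 109.44 [ 1.26 -0.67  6.08]; 15.5 108.94 [ 0.95 -0.65  7.25]; 16.0 108.43 [ 0.62 -0.88  7.29]; 16.5 107.96 [ 0.48 -0.12  7.74]; 17.0 107.46 [ 0.81 -1.15  7.82]; 17.5 106.96 [ 0.45 -0.38  7.74]; 18.0 106.48 [ 0.22 -0.6   8.09]; 18.5 105.98 [ 0.45 -1.11  8.63]; 19.0 105.5 [ 0.56 -0.78  8.4 ]; 19.5 105.03 [ 0.71 -0.68  8.64]; 20.0 104.55 [ 1.1  -0.22 10.11]; 20.5 104.07 [ 0.94 -0.21  9.39]; 21.0 103.57 [ 1.   -0.47  9.72]; 21.5 103.06 [ 0.97 -0.56 10.28]; 22.0 102.56 [ 0.55 -0.47  9.45]; 22.5 102.03 [ 0.89 -0.14  9.62]; 23.0 101.54 [ 0.54 -0.03  9.97]; 23.5 101.06 [ 1.1  -0.04  9.18]; 24.0 100.5 [1.3  0.08 9.21]; 24.5 100.03 [ 1.   -0.38  8.62]; 25.0 99.56 [ 1.   -0.52  8.65]; 25.5 99.06 [ 0.8  -0.8   9.45]; 26.0 98.56 [0.85 0.06 9.43]; 26.8 97.74 [0.7  0.16 9.83]; 27.1 97.48 [ 0.74 -0.82 10.09]; 27.4 97.2 [ 1.14  0.   10.13]; 27.7 96.63 [ 0.16 -0.92  4.64]; 28.0 96.41 [ 0.56 -0.97  6.86]; 28.3 96.23 [ 0.62 -0.14 10.35]; 28.6 96.01 [ 0.68 -0.8  11.08]; 28.9 95.67 [ 0.71 -0.34 11.3 ]; 29.2 95.4 [ 0.39  0.51 11.22]; 29.5 95.1 [ 0.5  -0.17 12.14]; 29.8 94.8 [ 0.3  -0.   11.91]; 30.1 94.49 [ 0.99  0.39 11.98]; 30.4 94.23 [ 0.61  0.44 12.04]; 30.7 93.99 [ 0.73  0.11 13.99]; 31.0 93.82 [ 0.77  1.2  16.05]; stop
0.008624982538526716 38.45
```

```bash
python3 - <<'E'
from h import *
np.set_printoptions(precision=2,suppress=True)
zt=.1243-H
for d in np.arange(.0307,.0288,-.0003):
    arm.move_l(M(0,zt-d),feed=.02);f=FC(F(2));print(round(d*1e3,1),round(arm.current_ee_pos()[2]*1e3,2),f,end="; ")
    if f[2]<-4:break
print(arm.current_width(),arm.current_t())
E
```

```text
30.7 94.01 [ 0.32  0.82 13.79]; 30.4 94.24 [ 0.55  0.01 11.86]; 30.1 94.54 [ 0.44  0.59 11.31]; 29.8 94.83 [ 0.64 -0.35 11.98]; 29.5 95.13 [ 1.24 -0.03 11.29]; 29.2 95.41 [ 0.28  0.02 11.73]; 28.9 95.7 [ 1.12  0.79 11.33]; 0.008359328150913725 40.4333
```

```bash
python3 - <<'E'
from h import *
np.set_printoptions(precision=2,suppress=True)
zt=.1243-H
for d in np.arange(.0286,.0265,-.0003):
    arm.move_l(M(0,zt-d),feed=.02);f=FC(F(2));print(round(d*1e3,1),round(arm.current_ee_pos()[2]*1e3,2),f,end="; ")
    if f[2]<1:break
print(arm.current_width(),arm.current_t())
E
```

```text
28.6 96.01 [ 0.37  0.43 11.31]; 28.3 96.22 [0.62 0.16 9.74]; 28.0 96.45 [ 0.49 -1.22  7.06]; 27.7 96.59 [ 0.71 -1.43  5.36]; 27.4 96.82 [ 0.2  -1.07  1.92]; 27.1 97.05 [ 0.26 -1.3  -1.36]; 0.008210901933291442 42.1333
```

The force falls to about 0 N on lifting, so the latch is holding: it clicked at about 28 mm. I'll release, retreat and check.

```bash
python3 - <<'E'
from h import *
p=np.array(arm.current_ee_pos());arm.grip(.03);p[2]+=.1;arm.move_l(p,feed=.15)
arm.move_to([.33,-.25,.28],down(0))
for n in("scene","top"): cv2.imwrite(f"pics/{n}5.png",arm.snapshot(n)[:,:,::-1])
a=cv2.imread("pics/scene5.png")[205:285,230:330];b=cv2.imread("pics/top5.png")[230:290,295:370]
cv2.imwrite("pics/c5.png",np.vstack([cv2.resize(a,(375,300),interpolation=cv2.INTER_CUBIC),cv2.resize(b,(375,300),interpolation=cv2.INTER_CUBIC)]))
for z in (.080,.111): print(z,[proj(n,C(-.130,0,.014+z)).round(1) for n in("scene","top")])
print(arm.current_t())
E
```

```text
0.08 [array([283., 244.]), array([336.5, 258.4])]
0.111 [array([281.9, 236.1]), array([337.2, 257.1])]
44.6417
```

View pics/c5.png

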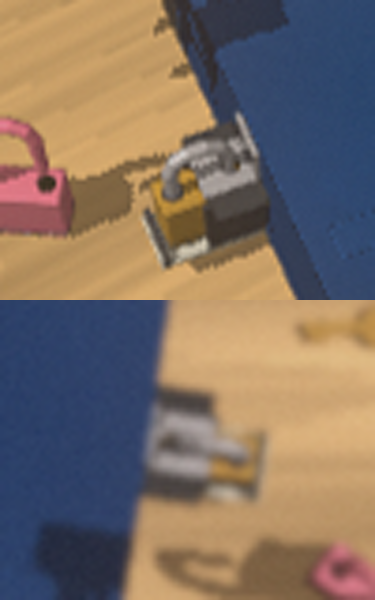

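The shackle stays down with its free leg through the eye. Its top sits at scene (283,243), against (283,244) predicted for locked and (282,236) for up.

```bash
python3 - <<'E'
from rig import arm
arm.sign_off();print(arm.current_t())
E
```

```text
the job is handed in; nothing more can be done
the job is handed in; nothing more can be done
```

The lid is shut and the padlock is locked through the hasp. I handed the job in at about 45 s; sign-off gives no verdict.

- **Lid:** I pushed it down with closed fingers until it stopped hard at z 0.117 m. That last step read 26 N, because a 1 mm step was too coarse there. This is over your 20 N limit, but it was on the lid, not the padlock.
- **Shackle:** I swung it round loosely between the fingers, gripped the crossbar and felt it down in 0.3–0.5 mm steps. Side forces stayed under about 1.5 N and the press peaked at 16 N.
- **Click:** At 27.7 mm the force dropped sharply, and near 31 mm it rose like a stop. On easing up past 28 mm it fell to about zero, so the latch was holding.
- **Disagreement:** I felt about 10 N just before the click, below the 12 to 14 N stated. The force peak I took for the pawl bump also came later than "12 before the click". I relied on the lift test and the picture instead.
- **Last picture, after release:** The shackle stays down with its free leg in the eye. Its top is within about 1 pixel of where it should be when locked. The lid is shut and the robot is clear. I saw nothing else moved, but I did not measure it.

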